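# Lay the standing spatula down on its mat

### The arm

A 6-joint arm with a two-finger parallel gripper is mounted at the origin on a cart in front of the work surface, level with it; the furniture and walls round the work are solid. World frame = base frame: x ahead of the robot, y to its left, z up, the work surface at z = 0. Lengths are in m, angles in rad, forces in N, time in s.
With the tool pointing down it reaches from about 0.25 to 0.775 m from the base axis. Payload 4 kg.
Tool frame: the origin (TCP) lies between the finger pads; the fingertips stand 14 mm ahead of it and the grasp point (between the pads) lies 5 mm behind it; z points along the fingers, y is the direction in which the jaws open and shut (so a half turn about z gives the same grasp; the last joint's range is limited). The gripper opens to 94 mm and grips with 3 to 60 N. Pads are 16 mm wide; open, the fingers measure 119 mm over their backs; the gripper's body (75 mm by 177 mm) begins 78 mm behind the grasp point.
Start: joints at [1.101, 0.087, 1.371, -0, 1.684, -0.103], TCP at [0.197, 0.513, 0.22] pointing down, gripper open.
Joint ranges: [-3.1, 3.1], [-0.76, 2.03], [0.27, 2.55], [-1.08, 4.22], [0.17, 2.65], [-2.57, 2.57]. Speed limits (rad/s): [2.79, 2.79, 3.14, 3.14, 3.14, 3.14].

### API

Orientations are given as [roll, pitch, yaw] about the fixed x, y, z axes, in that order (R = Rz(yaw) Ry(pitch) Rx(roll)).
In Python, from bench import robot, cams, spotter gives the robot as it stands.
- The arm moves only by the shell command python3 -m inch 'ROWS'. ROWS is JSON, a list of rows, each an object of numbers: "grip": the opening, from 0 (shut) to 1 (fully open); "dx", "dy", "dz": the shift along the tool's x, y, z in units of 25 mm (1.0 is 25 mm); "rx", "ry", "rz": the turn, a rotation vector about the tool's x, y, z in units of 5 degrees (1.0 is 5 degrees). A call has 1 to 12 rows; each row shifts and turns the pose as measured when the row begins, along the tool's axes as they then stand; what a row does not reach is not made up. A row lasts 1/8 s, in which the tool goes at most 62.5 mm and 10.7 degrees, less where a joint would pass 70% of its speed; a pose out of reach is approached as far as the arm can. A call is refused whole if a number of a shift passes 1 or a number of a turn 1, either way. A call with a gripper value outside its range is refused whole. The fingers move at their own pace and stop on an object; the grip force is fixed at half the most. Time passes only in rows, so rows that do not move let the fingers close. It gives the time, the measured TCP pose, the force and the opening at its end, in the units of the state.
- robot.get_obs(): the state, without advancing time (a new reading comes with each control period).
- cams.snapshot(name): name is "scene" or "top" or "wrist"; returns a dict with "frame" (384x512x3 uint8, red, green, blue), "intrinsics" (3x3 intrinsics, pixels), "eye" and "orientation" of the camera in the world. Camera axes: x right, y up, looking along -z (the intrinsics and any distortion apply to the point x, -y, -z); pixel columns grow to the right and rows downward; lengths in m; the calibration is good to about 2 mm. The wrist camera is an equidistant fisheye: a pixel r from the principal point sees the ray r / f radians off the axis. A picture is of the moment at which its call begins. There is no depth.
- robot.close_job(): hands the job in, once; it reports no verdict.
Trained networks look in a picture, given as the dict that the camera call returned (one of the last four; its "shot" number tells which), for a name from the list of things; names that differ only in an ending like _2 or _b are one class to them, and where a whole thing is asked for, a point or a joint stands for the part that bears it (a point fixed in the world has none). Each returns a list of dicts, best first, with "score" (0 to 1); they miss things now and then, are a little off and sometimes report something else, mostly with a low value. They report only what shows in the picture. A call takes as long as a camera call.
- spotter.regions_of(picture, query): "pixels" (384x512 bool, what is visible of it) and "extent" ([left, top, right, bottom] in pixels, round what is visible of it).
- spotter.place_of(picture, query): "pixel" ([column, row] in pixels: a listed point, or the origin of a listed thing).
The state is a dict: "time": time; "joint_positions": joint angles; "qvel": joint speeds; "joint_torque": joint torques, N m; "tool_pos": TCP position; "ee_rot": TCP orientation; "wrist_force": force on the tool from outside, world axes, zero at the start; "wrist_torque": the same for the moment, N m; "width": finger opening in m.
Only numpy, scipy, OpenCV 4.12 (cv2) and the standard library are available. Lean on these libraries where they do the work, as an engineer would, in place of code of your own. Each camera call takes 0.05 s, during which the arm holds its last target.

### The job

Take the red spatula by its handle out of the wooden utensil stand and lay it flat on the blue mat, lengthwise along the mat and wholly on it. Do this by setting its blade end on the mat while it stands upright in the fingers, then carrying the handle over and down with the end pressed on the mat, so that the spatula turns within the fingers until it lies nearly flat; only then let go: do not drop it or let it topple. Leave the measuring spoon where it stands in the stand.

Things in the scene. Friction and masses are not known exactly. Their poses are not given: they have to be found in the camera images.
- spatula: Spatula, 202 mm long, 60 g: red blade 82 x 46 x 10 mm, brown handle 120 mm long, 16 wide, 11 thick. Starts in the stand, blade down, within about 5 degrees of upright, handle top 213 mm above the work board. Origin: mid-length, centre of one flat face; x along it to the blade end (blade end x = +101 mm, handle end -101), y across its width, z through its thickness (0 to 11 mm).
- utensil_stand: Fixed wooden block, 134 x 84 mm, 80 mm high, with two slots from above, 17 x 51 mm, 68 mm deep, 40 mm either side of its middle along its x, long along its y. The spatula stands in one, the spoon in the other, either way round. Origin: centre of its underside, on the work board; z up.
- mat: Fixed blue rectangular mat lying on the work board, 280 x 120 mm, 5 mm thick. Origin: centre of its underside, on the work board; x along its length, y across, z up. A spatula pinched across its handle's width near the top (some 15 N) keeps its angle in the air, and turns within the fingers when its end is pressed on the mat and the handle carried over.
- spoon: Steel measuring spoon, 125 mm long, bowl 43 mm wide, standing bowl down in the other slot of the stand, its stem reaching about 135 mm above the work board. To be left there. Origin: middle of its length; x along its length towards the stem's end.

How it is judged:
On the way, in this order (a step that is already met when the one before it is completed fails the run):
1. the spatula, held by the fingers, stands on the mat on its blade end, within 40 degrees of upright (contact force between the fingers and spatula above 0.5 N and contact force between mat and spatula above 0.1 N and not (angle between spatula's own x axis and vertical between 0.7 and 2.44 rad)), for 0.1 s.
2. still held, it has been leaned over on the mat to within 20 degrees of flat (contact force between the fingers and spatula above 0.5 N and contact force between mat and spatula above 0.1 N and angle between spatula's own x axis and vertical between 1.22 and 1.92 rad), for 0.1 s.
At the end, for the whole second after the job is handed in: The spatula lies at rest flat on the mat, either face up and either way round, lengthwise along the mat within 23 degrees, its middle within 45 mm of the mat's middle along the mat and 40 mm across it; the spoon still stands in the stand, within 30 mm of where it began (angle between spatula's own x axis and vertical between 1.48 and 1.66 rad and (angle between spatula's own z axis and vertical below 0.15 rad or angle between spatula's own z axis and vertical above 2.99 rad) and angle between the x axis of spatula and the x axis of mat, either way round below 0.4 rad and x of spatula in the frame of mat between -0.045 and 0.045 m and y of spatula in the frame of mat between -0.04 and 0.04 m and z of spatula in the frame of mat below 0.025 m and linear speed of spatula below 0.02 m/s and distance of spoon from where it was at the start of the episode below 0.03 m); the robot touches nothing.
It fails at once if the spatula is let go outside the stand while it leans more than 25 degrees from flat (dropped or toppled) (contact force between the fingers and spatula below 0.02 N and horizontal distance between spatula and utensil_stand above 0.09 m and (angle between spatula's own x axis and vertical below 1.13 rad or angle between spatula's own x axis and vertical above 2.01 rad)).
It fails at once if the measuring spoon is shifted more than 30 mm (distance of spoon from where it was at the start of the episode above 0.03 m).
It also fails if it takes over 48 s, if anything falls off the work surface, if the arm or the gripper's body presses on something with over 40 N, if the wrist force passes 120 N, or if a joint passes its speed limit or range.

## Working session

There is one attempt and no reset: what is moved stays moved. The work goes in short steps, Python scripts to look and compute and a shell command to move; the robot and the scene stay as the last step left them, time stands still between calls to the robot, and variables do not carry over. Pictures are saved under pics/ and viewed, and the job is handed in when it is done.

```bash
ls; mkdir -p pics; cat > h.py <<'E'
import numpy as np, cv2
from bench import robot, cams, spotter
from scipy.spatial.transform import Rotation as R
def save(p,n,s=1): cv2.imwrite('pics/'+n,cv2.resize(p['frame'][:,:,::-1],None,fx=s,fy=s))
def camR(p):
    o=np.array(p['orientation'],float)
    if o.shape==(3,3): return o
    if o.size==4: return R.from_quat(o).as_matrix()
    return R.from_euler('xyz',o).as_matrix()
def ray(p,uv):
    K=np.array(p['intrinsics']); d=np.array([(uv[0]-K[0,2])/K[0,0],-(uv[1]-K[1,2])/K[1,1],-1.])
    return np.array(p['eye']),camR(p)@(d/np.linalg.norm(d))
def atz(p,uv,z):
    e,d=ray(p,uv); return e+d*(z-e[2])/d[2]
def proj(p,X):
    K=np.array(p['intrinsics']); c=camR(p).T@(np.array(X)-p['eye'])
    return np.array([K[0,0]*c[0]/-c[2]+K[0,2], K[1,1]*-c[1]/-c[2]+K[1,2]])
def tri(l):
    A=np.zeros((3,3));b=np.zeros(3)
    for e,d in l:
        M=np.eye(3)-np.outer(d,d);A+=M;b+=M@e
    return np.linalg.solve(A,b)
E
python3 - <<'E'
from h import *
o=robot.get_obs();print(o)
for n in ('scene','top'):
    p=cams.snapshot(n);save(p,n+'0.png',1.5);print(n,p['eye'],p['orientation'],p['intrinsics'])
    for q in ('spatula','utensil_stand','mat','spoon'):
        for r in spotter.regions_of(p,q)[:2]: print(q,r['score'],r['extent'],r['pixels'].sum())
        for r in spotter.place_of(p,q)[:2]: print(q,r['score'],r['pixel'])
E
```

```text
pics
{'time': 0.0, 'joint_positions': array([ 1.10091058e+00,  8.79622174e-02,  1.37223154e+00,  2.77322845e-05,
        1.68359864e+00, -1.03106305e-01]), 'qvel': array([ 2.09130260e-05,  7.65738406e-04,  3.50251325e-04, -2.78526693e-04,
        1.18584987e-03,  3.65291500e-04]), 'joint_torque': array([ 8.99517363e-04, -3.40181923e+01, -3.02426434e+01,  7.18828314e-02,
        3.28494119e-02, -1.91992799e-04]), 'tool_pos': array([0.19700202, 0.51295984, 0.21831173]), 'ee_rot': array([-3.13940743e+00, -2.53821658e-04,  2.77481603e+00]), 'wrist_force': array([-0.28239346, -0.08149578,  0.15018494]), 'wrist_torque': array([ 0.01988885, -0.02375227,  0.04013676]), 'width': 0.09393518910576966}
scene [ 0.10396714 -0.63293619  0.48671441] [ 1.08837617 -0.02203209 -0.62024456] [[411.10782269   0.         252.80371896]
 [  0.         411.10782269 194.01730436]
 [  0.           0.           1.        ]]
spatula 0.63 [268.0, 170.0, 286.6, 246.8] 713
spatula 0.94 [275.8, 221.0]
utensil_stand 0.87 [250.4, 214.9, 333.0, 286.4] 4045
utensil_stand 0.67 [128.1, 186.9, 257.5, 231.7] 3218
utensil_stand 0.89 [292.8, 266.6]
mat 0.82 [131.5, 189.3, 254.9, 232.2] 3030
mat 0.29 [298.9, 199.4, 308.4, 224.2] 102
mat 0.74 [193.8, 206.9]
mat 0.5 [290.7, 269.5]
spoon 0.46 [301.6, 201.9, 311.6, 226.2] 108
spoon 0.59 [306.0, 228.5]
top [ 0.38279517 -0.01836259  1.04451446] [ 0.14733847 -0.00445202 -1.55502402] [[475.86264944   0.         258.17003802]
 [  0.         475.86264944 195.05383999]
 [  0.           0.           1.        ]]
spatula 0.65 [317.5, 201.6, 343.4, 211.8] 188
spatula 0.66 [330.8, 210.7]
utensil_stand 0.77 [300.4, 154.1, 350.8, 226.7] 2883
utensil_stand 0.75 [322.6, 188.7]
mat 0.83 [151.6, 151.0, 223.8, 279.5] 6810
mat 0.86 [190.6, 214.4]
spoon 0.51 [315.2, 170.0, 329.8, 173.2] 60
spoon 0.4 [326.9, 173.1]
```

View pics/scene0.png

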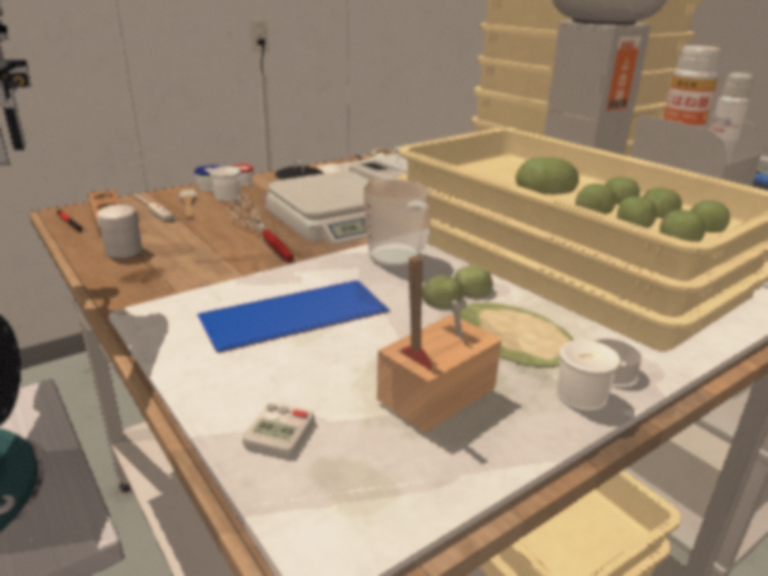

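View pics/top0.png

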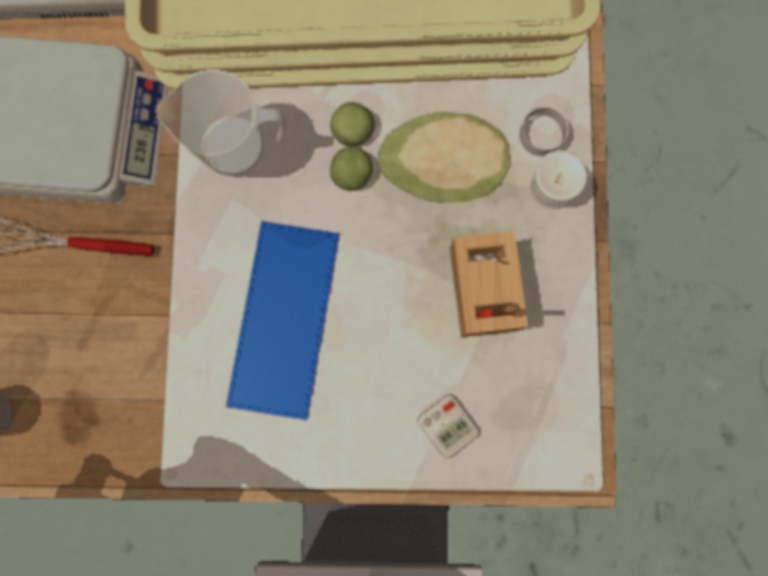

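```bash
python3 - <<'E'
from h import *
t=cams.snapshot('top');s=cams.snapshot('scene')
for n,z in(('mat',.005),('utensil_stand',.08)):
    m=spotter.regions_of(t,n)[0]['pixels'].astype(np.uint8)
    r=cv2.minAreaRect(np.argwhere(m)[:,::-1].astype(np.float32))
    c=np.array([atz(t,q,z)[:2] for q in cv2.boxPoints(r)])
    e=np.diff(np.vstack([c,c[:1]]),axis=0)
    print(n,c.mean(0).round(4),np.linalg.norm(e,axis=1).round(3),np.degrees(np.arctan2(e[:,1],e[:,0])).round(1))
    for r in spotter.place_of(t,n)[:1]+[]: print('place',atz(t,r['pixel'],0).round(4))
for n in('spatula','spoon'):
    a=spotter.place_of(t,n)[0];b=spotter.place_of(s,n)[0]
    print(n,a['score'],b['score'],tri([ray(t,a['pixel']),ray(s,b['pixel'])]))
def crop(p,x0,y0,x1,y1,k,n): cv2.imwrite('pics/'+n,cv2.resize(p['frame'][y0:y1,x0:x1,::-1],None,fx=k,fy=k,interpolation=cv2.INTER_CUBIC))
crop(t,290,140,390,240,6,'ct.png');crop(s,240,160,340,290,4.5,'cs.png')
E
```

```text
mat [0.4965 0.1309] [0.281 0.126 0.28  0.121] [ -7.4 -99.3 171.7  81.1]
place [0.4955 0.1342 0.    ]
utensil_stand [ 0.5401 -0.1582] [0.097 0.142 0.095 0.142] [ -81.1 -173.    98.7    7.8]
place [ 0.5461 -0.1603  0.    ]
spatula 0.7 0.82 [ 0.49188965 -0.16432811  0.11432475]
spoon 0.48 0.63 [ 0.57420118 -0.15994341  0.07207953]
```

View pics/ct.png

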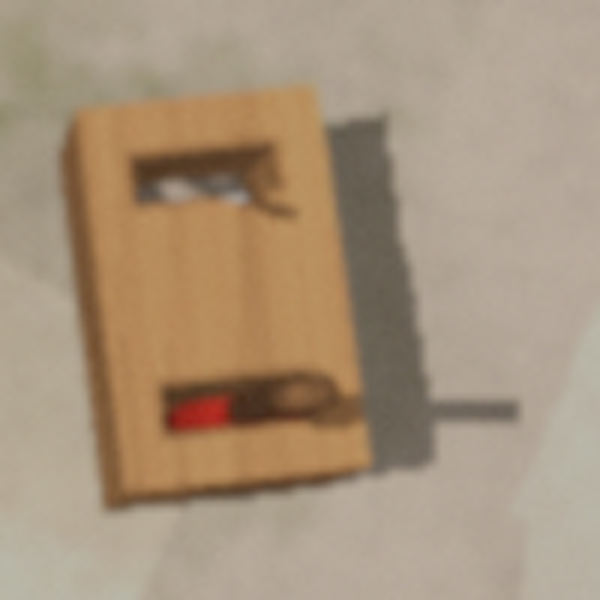

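View pics/cs.png

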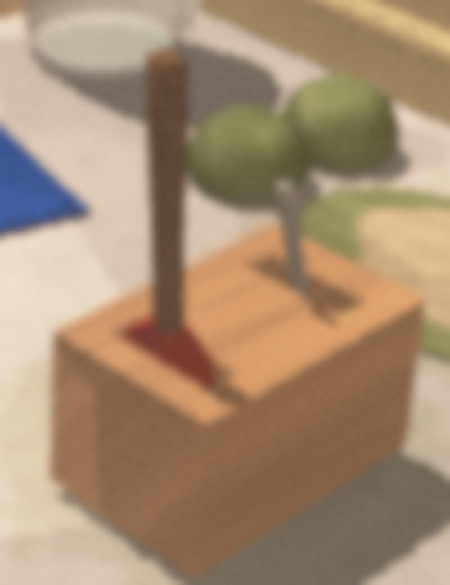

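```bash
python3 - <<'E'
from h import *
t=cams.snapshot('top');s=cams.snapshot('scene')
C=lambda u,v:(290+u/6,140+v/6)
S=lambda u,v:(240+u/4.5,160+v/4.5)
cs=[atz(t,C(*q),.08) for q in((75,112),(318,88),(370,465),(108,495))]
print('stand',np.round(cs,4),np.mean(cs,0)); 
print([np.linalg.norm(cs[i]-cs[i-1]).round(4) for i in range(4)])
d=cs[1]+cs[0]-cs[2]-cs[3];print('yaw',np.degrees(np.arctan2(d[1],d[0])))
for z in(.205,.213):print('top c',atz(s,S(167,55),z))
for z in (.09,.093):print('handle base',atz(s,S(170,328),z))
print('blade corner pts',atz(s,S(130,328),.093),atz(s,S(210,380),.08))
m=spotter.regions_of(s,'spatula')[0]['pixels']; print(np.argwhere(m)[:6])
m=spotter.regions_of(t,'spatula')[0]['pixels']; 
a=np.argwhere(m);print([(v,a[a[:,0]==v][:,1].min(),a[a[:,0]==v][:,1].max()) for v in np.unique(a[:,0])])
tp=atz(s,S(167,55),.213);hb=atz(s,S(170,328),.093)
for X in (tp,hb): print('in top crop',(proj(t,X)-[290,140])*6)
for f in('mat',):
  cc=[atz(t,(u/1.5,v/1.5),.005) for u,v in((262,222),(340,233),(307,419),(227,407))];print(np.mean(cc,0)); d=cc[0]+cc[1]-cc[2]-cc[3];print(np.degrees(np.arctan2(d[1],d[0])))
p=cams.snapshot('wrist');save(p,'w0.png',1.5);print(p['eye'],p['orientation'],p['intrinsics'])
E
```

```text
stand [[ 0.6038 -0.1111  0.08  ]
 [ 0.6137 -0.1952  0.08  ]
 [ 0.4829 -0.2115  0.08  ]
 [ 0.4713 -0.1226  0.08  ]] [ 0.54290686 -0.16010287  0.08      ]
[np.float64(0.133), np.float64(0.0847), np.float64(0.1318), np.float64(0.0897)]
yaw 6.018894515425816
top c [ 0.50039762 -0.15758703  0.205     ]
top c [ 0.48913996 -0.17108578  0.213     ]
handle base [ 0.50244516 -0.16602924  0.09      ]
handle base [ 0.49943183 -0.16956004  0.093     ]
blade corner pts [ 0.48641924 -0.16091529  0.093     ] [ 0.50246173 -0.19148842  0.08      ]
[[172 274]
 [172 275]
 [172 276]
 [172 277]
 [172 278]
 [173 273]]
[(np.int64(203), np.int64(338), np.int64(344)), (np.int64(204), np.int64(334), np.int64(345)), (np.int64(205), np.int64(331), np.int64(345)), (np.int64(206), np.int64(325), np.int64(345)), (np.int64(207), np.int64(321), np.int64(345)), (np.int64(208), np.int64(319), np.int64(343)), (np.int64(209), np.int64(318), np.int64(341)), (np.int64(210), np.int64(318), np.int64(339)), (np.int64(211), np.int64(318), np.int64(334)), (np.int64(212), np.int64(319), np.int64(328))]
in top crop [322.13451556 396.29894668]
in top crop [252.14218987 410.10387386]
[0.49637321 0.12950573 0.005     ]
-8.242712494441964
[0.12726368 0.54054369 0.3839471 ] [-2.63856735e-01  5.45075314e-05  1.20354443e+00] [[297.31863964   0.         255.46172616]
 [  0.         297.31863964 186.14957774]
 [  0.           0.           1.        ]]
```

View pics/w0.png

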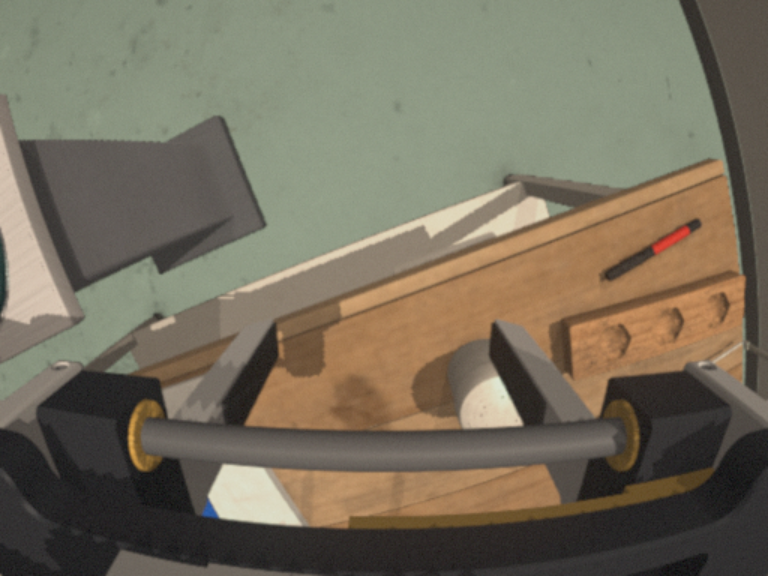

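```bash
python3 -m inch '[{"grip":1,"rz":-0.9,"dz":-0.6},{"grip":1,"rz":-0.9,"dz":-0.6},{"grip":1,"rz":-0.9,"dz":-0.6},{"grip":1,"rz":-0.9,"dz":-0.6},{"grip":1,"rz":-0.9,"dz":-0.6},{"grip":1,"rz":-0.9,"dz":-0.6},{"grip":1,"dx":-0.3,"dy":-1},{"grip":1,"dx":-0.3,"dy":-1},{"grip":1,"dx":-0.3,"dy":-1},{"grip":1,"dx":-0.3,"dy":-1},{"grip":1,"dx":-0.3,"dy":-1},{"grip":1,"dx":-0.3,"dy":-1}]'
```

```text
invalid input at $[0]: expected keys grip, dx, dy, dz, rx, ry, rz
```

```bash
python3 -m inch '[{"grip":1,"dx":0,"dy":0,"dz":-0.6,"rx":0,"ry":0,"rz":-0.9},{"grip":1,"dx":0,"dy":0,"dz":-0.6,"rx":0,"ry":0,"rz":-0.9},{"grip":1,"dx":0,"dy":0,"dz":-0.6,"rx":0,"ry":0,"rz":-0.9},{"grip":1,"dx":0,"dy":0,"dz":-0.6,"rx":0,"ry":0,"rz":-0.9},{"grip":1,"dx":0,"dy":0,"dz":-0.6,"rx":0,"ry":0,"rz":-0.9},{"grip":1,"dx":0,"dy":0,"dz":-0.6,"rx":0,"ry":0,"rz":-0.9},{"grip":1,"dx":-0.3,"dy":-1,"dz":0,"rx":0,"ry":0,"rz":0},{"grip":1,"dx":-0.3,"dy":-1,"dz":0,"rx":0,"ry":0,"rz":0},{"grip":1,"dx":-0.3,"dy":-1,"dz":0,"rx":0,"ry":0,"rz":0},{"grip":1,"dx":-0.3,"dy":-1,"dz":0,"rx":0,"ry":0,"rz":0},{"grip":1,"dx":-0.3,"dy":-1,"dz":0,"rx":0,"ry":0,"rz":0},{"grip":1,"dx":-0.3,"dy":-1,"dz":0,"rx":0,"ry":0,"rz":0}]'
```

```text
time: 3.15
tool_pos: [0.261, 0.367, 0.312]
ee_rot: [-3.141, 0.0, -3.018]
wrist_force: [0.4, 0.0, -0.3]
width: 0.0942
```

```bash
python3 -m inch '[{"grip":1,"dx":-0.3,"dy":-1,"dz":0,"rx":0,"ry":0,"rz":0},{"grip":1,"dx":-0.3,"dy":-1,"dz":0,"rx":0,"ry":0,"rz":0},{"grip":1,"dx":-0.3,"dy":-1,"dz":0,"rx":0,"ry":0,"rz":0},{"grip":1,"dx":-0.3,"dy":-1,"dz":0,"rx":0,"ry":0,"rz":0},{"grip":1,"dx":-0.3,"dy":-1,"dz":0,"rx":0,"ry":0,"rz":0},{"grip":1,"dx":-0.3,"dy":-1,"dz":0,"rx":0,"ry":0,"rz":0},{"grip":1,"dx":-0.3,"dy":-1,"dz":0,"rx":0,"ry":0,"rz":0},{"grip":1,"dx":-0.3,"dy":-1,"dz":0,"rx":0,"ry":0,"rz":0},{"grip":1,"dx":-0.3,"dy":-1,"dz":0,"rx":0,"ry":0,"rz":0},{"grip":1,"dx":-0.3,"dy":-1,"dz":0,"rx":0,"ry":0,"rz":0},{"grip":1,"dx":-0.3,"dy":-1,"dz":0,"rx":0,"ry":0,"rz":0},{"grip":1,"dx":-0.3,"dy":-1,"dz":0,"rx":0,"ry":0,"rz":0}]'; python3 -m inch '[{"grip":1,"dx":-0.3,"dy":-1,"dz":0,"rx":0,"ry":0,"rz":0},{"grip":1,"dx":-0.3,"dy":-1,"dz":0,"rx":0,"ry":0,"rz":0},{"grip":1,"dx":-0.3,"dy":-1,"dz":0,"rx":0,"ry":0,"rz":0},{"grip":1,"dx":-0.3,"dy":-1,"dz":0,"rx":0,"ry":0,"rz":0},{"grip":1,"dx":-0.3,"dy":-1,"dz":0,"rx":0,"ry":0,"rz":0},{"grip":1,"dx":-0.3,"dy":-1,"dz":0,"rx":0,"ry":0,"rz":0},{"grip":1,"dx":-0.3,"dy":-1,"dz":0,"rx":0,"ry":0,"rz":0},{"grip":1,"dx":0,"dy":0,"dz":0,"rx":0,"ry":0,"rz":0}]'
```

```text
time: 4.65
tool_pos: [0.3904, 0.0705, 0.3141]
ee_rot: [3.14, 0.007, -3.017]
wrist_force: [0.1, 1.0, -0.5]
width: 0.0942
time: 5.65
tool_pos: [0.4662, -0.1037, 0.3148]
ee_rot: [3.14, 0.009, -3.02]
wrist_force: [0.1, 0.2, -0.2]
width: 0.0938
```

```bash
python3 - <<'E'
from h import *
p=cams.snapshot('wrist');save(p,'w1.png',1.5);print(p['eye'],p['orientation'],robot.get_obs()['joint_positions'])
s=cams.snapshot('scene');save(s,'s1.png',1.5)
E
```

```text
[ 0.39038796 -0.11334383  0.47857085] [-2.72451943e-01 -1.25876921e-03  1.69227670e+00] [-0.34022441 -0.08044823  1.35114671  0.005805    1.8635578  -2.03226101]
```

View pics/w1.png

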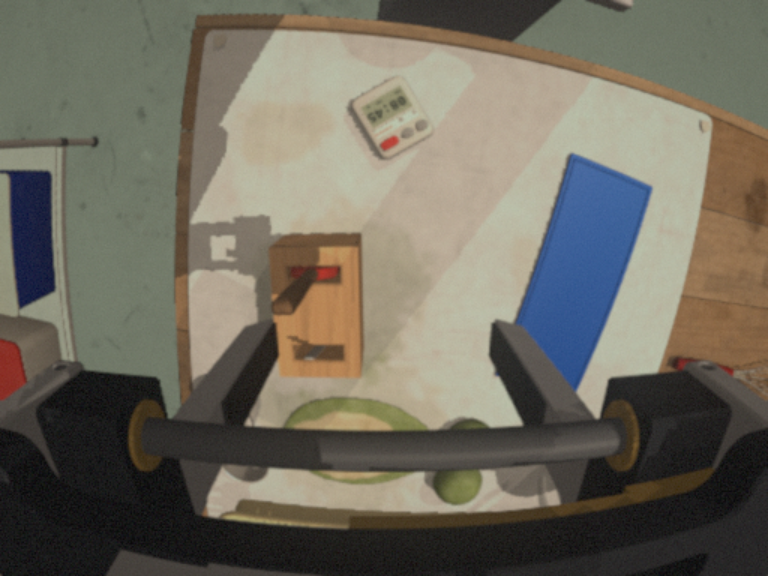

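View pics/s1.png

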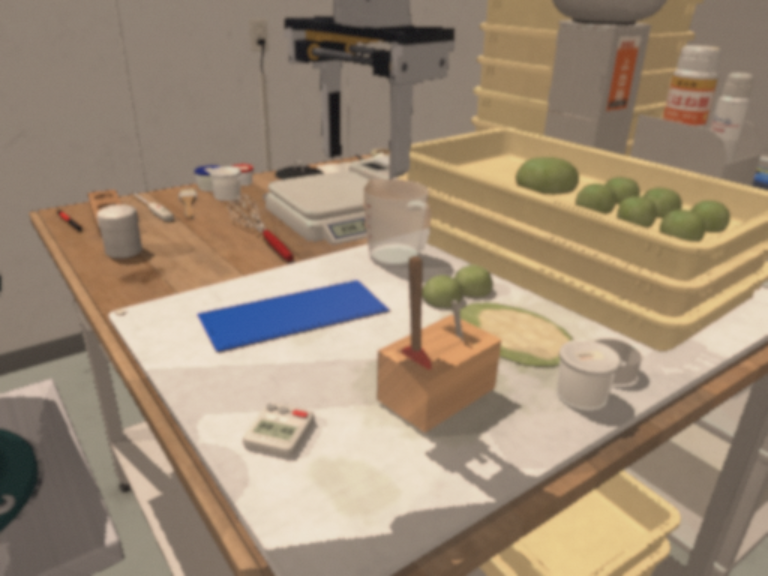

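```bash
cat >> h.py <<'E'
def fray(p,uv):
    K=np.array(p['intrinsics']);a=(uv[0]-K[0,2])/K[0,0];b=(uv[1]-K[1,2])/K[1,1]
    th=np.hypot(a,b);k=np.sin(th)/th
    return np.array(p['eye']),camR(p)@np.array([a*k,-b*k,-np.cos(th)])
E
python3 - <<'E'
from h import *
w=cams.snapshot('wrist');s=cams.snapshot('scene')
cv2.imwrite('pics/cw.png',cv2.resize(w['frame'][140:270,170:260,::-1],None,fx=5,fy=5,interpolation=cv2.INTER_CUBIC))
e,d=fray(w,(281/1.5,301/1.5))
for z in(.205,.213,.218):print(e+d*(z-e[2])/d[2])
print(tri([(e,d),ray(s,(277,172.5))]))
for n in('spatula',):
  for r in spotter.regions_of(w,n)[:1]:print(r['extent'])
E
```

```text
[ 0.48915205 -0.16736766  0.205     ]
[ 0.48625474 -0.16575683  0.213     ]
[ 0.48444392 -0.16475006  0.218     ]
[ 0.48935952 -0.16747689  0.21016056]
[177.0, 178.3, 226.8, 211.6]
```

View pics/cw.png

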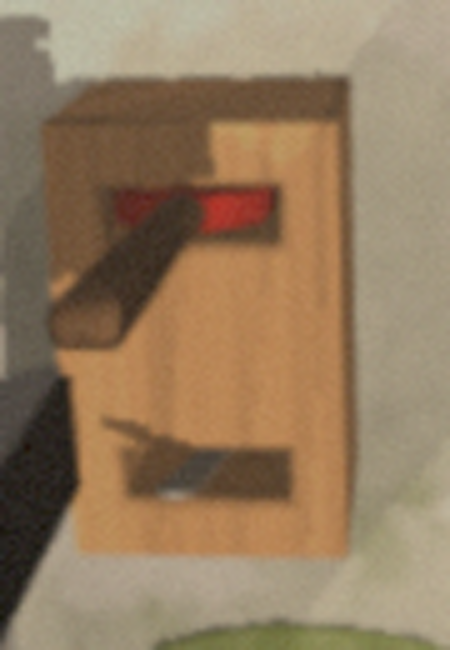

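```bash
python3 -m inch '[{"grip":1,"dx":-0.18,"dy":-0.66,"dz":0,"rx":0,"ry":0,"rz":0},{"grip":1,"dx":-0.18,"dy":-0.66,"dz":0,"rx":0,"ry":0,"rz":0},{"grip":1,"dx":-0.18,"dy":-0.66,"dz":0,"rx":0,"ry":0,"rz":0},{"grip":1,"dx":-0.18,"dy":-0.66,"dz":0,"rx":0,"ry":0,"rz":0},{"grip":1,"dx":0,"dy":0,"dz":0,"rx":0,"ry":0,"rz":0},{"grip":1,"dx":0,"dy":0,"dz":0.5,"rx":0,"ry":0,"rz":0},{"grip":1,"dx":0,"dy":0,"dz":0.5,"rx":0,"ry":0,"rz":0},{"grip":1,"dx":0,"dy":0,"dz":0.4,"rx":0,"ry":0,"rz":0},{"grip":1,"dx":0,"dy":0,"dz":0,"rx":0,"ry":0,"rz":0}]'
python3 - <<'E'
from h import *
p=cams.snapshot('wrist');save(p,'w2.png',1.5)
s=cams.snapshot('scene');save(s,'s2.png',1.5)
E
```

```text
time: 7.02
tool_pos: [0.4935, -0.1681, 0.2772]
ee_rot: [3.139, 0.009, -3.015]
wrist_force: [-0.2, 0.5, -0.2]
width: 0.0939
```

View pics/w2.png

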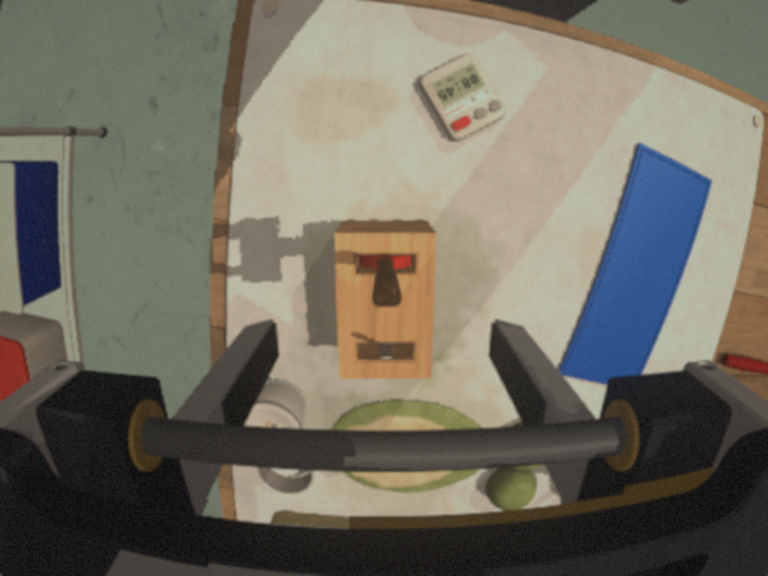

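View pics/s2.png

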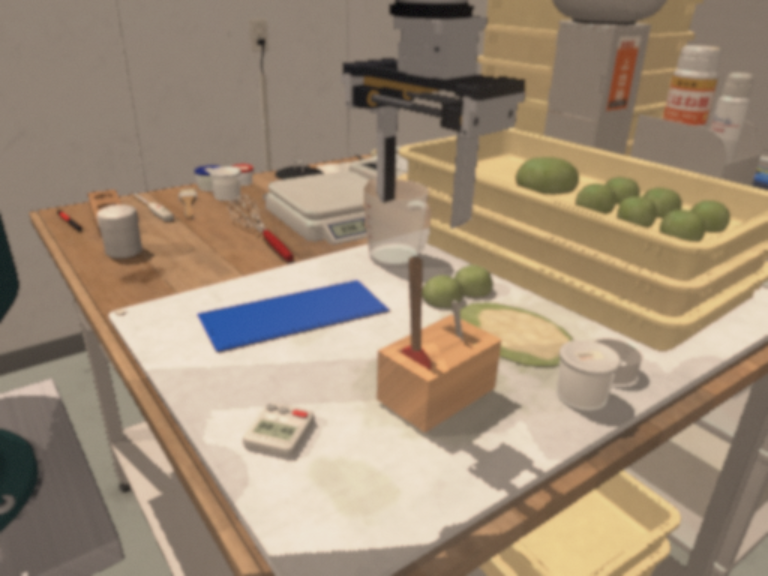

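```bash
python3 - <<'E'
from h import *
w=cams.snapshot('wrist');s=cams.snapshot('scene')
e,d=fray(w,(386/1.5,296/1.5))
for z in(.205,.213,.218):print(e+d*(z-e[2])/d[2])
print(tri([(e,d),ray(s,(277,172.5))]))
E
```

```text
[ 0.49356494 -0.16701759  0.205     ]
[ 0.49101154 -0.16740299  0.213     ]
[ 0.48941567 -0.16764387  0.218     ]
[ 0.49194886 -0.16732684  0.21033782]
```

```bash
python3 -m inch '[{"grip":1,"dx":0.04,"dy":0,"dz":0.75,"rx":0,"ry":0,"rz":0},{"grip":1,"dx":0,"dy":0,"dz":0.75,"rx":0,"ry":0,"rz":0},{"grip":1,"dx":0,"dy":0,"dz":0.75,"rx":0,"ry":0,"rz":0},{"grip":1,"dx":0,"dy":0,"dz":0.75,"rx":0,"ry":0,"rz":0},{"grip":1,"dx":0,"dy":0,"dz":0.55,"rx":0,"ry":0,"rz":0},{"grip":1,"dx":0,"dy":0,"dz":0,"rx":0,"ry":0,"rz":0}]'
python3 - <<'E'
from h import *
p=cams.snapshot('wrist');save(p,'w3.png',1.5)
E
```

```text
time: 7.98
tool_pos: [0.4968, -0.1697, 0.1929]
ee_rot: [-3.137, 0.02, -3.015]
wrist_force: [0.6, 0.3, 0.6]
width: 0.0938
```

View pics/w3.png

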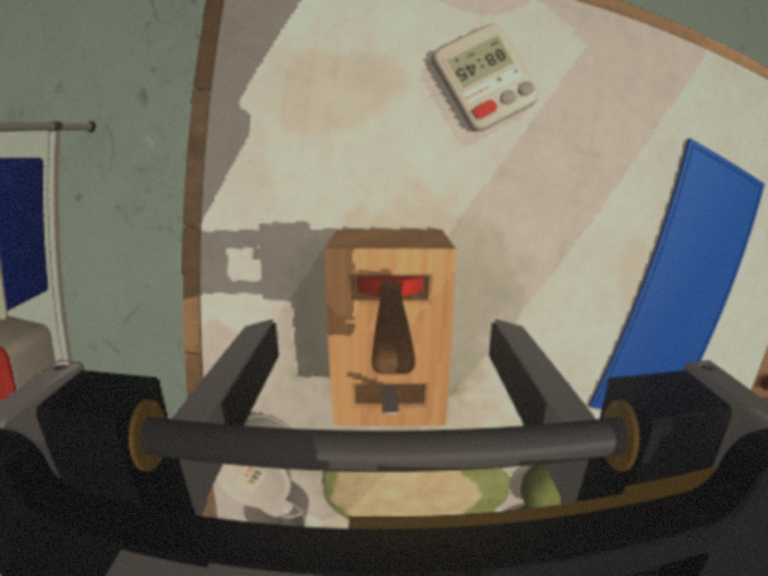

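```bash
python3 -m inch '[{"grip":1,"dx":0.16,"dy":0.08,"dz":0.15,"rx":0,"ry":0.2,"rz":0},{"grip":1,"dx":0,"dy":0,"dz":0,"rx":0,"ry":0,"rz":0}]'
python3 -m inch '[{"grip":0,"dx":0,"dy":0,"dz":0,"rx":0,"ry":0,"rz":0},{"grip":0,"dx":0,"dy":0,"dz":0,"rx":0,"ry":0,"rz":0},{"grip":0,"dx":0,"dy":0,"dz":0,"rx":0,"ry":0,"rz":0},{"grip":0,"dx":0,"dy":0,"dz":0,"rx":0,"ry":0,"rz":0},{"grip":0,"dx":0,"dy":0,"dz":0,"rx":0,"ry":0,"rz":0},{"grip":0,"dx":0,"dy":0,"dz":0,"rx":0,"ry":0,"rz":0},{"grip":0,"dx":0,"dy":0,"dz":0,"rx":0,"ry":0,"rz":0},{"grip":0,"dx":0,"dy":0,"dz":0,"rx":0,"ry":0,"rz":0}]'
python3 - <<'E'
from h import *
p=cams.snapshot('wrist');save(p,'w4.png',1.5)
s=cams.snapshot('scene');save(s,'s4.png',1.5)
E
```

```text
time: 8.28
tool_pos: [0.4936, -0.1686, 0.1915]
ee_rot: [-3.134, 0.006, -3.015]
wrist_force: [-0.4, 0.2, -0.2]
width: 0.0942
time: 9.28
tool_pos: [0.4941, -0.1689, 0.1926]
ee_rot: [-3.133, 0.007, -3.015]
wrist_force: [-0.2, 0.4, 0.3]
width: 0.0179
```

View pics/w4.png

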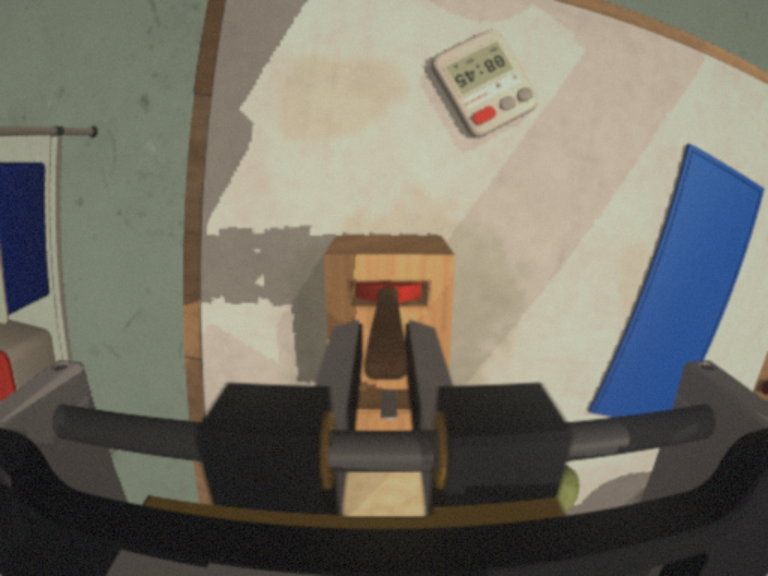

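View pics/s4.png

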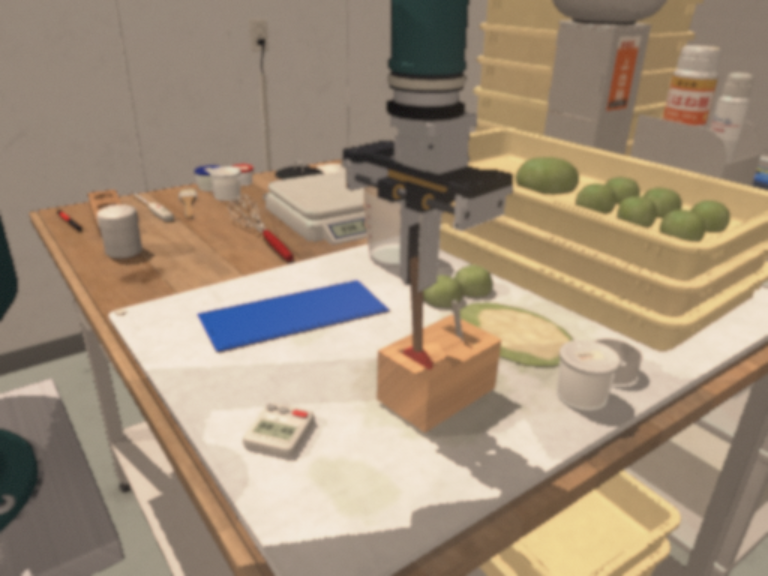

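```bash
python3 -m inch '[{"grip":0,"dx":0,"dy":0,"dz":0,"rx":0,"ry":0,"rz":0},{"grip":0,"dx":0,"dy":0,"dz":-0.4,"rx":0,"ry":0,"rz":0},{"grip":0,"dx":0,"dy":0,"dz":-0.7,"rx":0,"ry":0,"rz":0},{"grip":0,"dx":0,"dy":0,"dz":-0.7,"rx":0,"ry":0,"rz":0},{"grip":0,"dx":0,"dy":0,"dz":-0.7,"rx":0,"ry":0,"rz":0},{"grip":0,"dx":0,"dy":0,"dz":-0.7,"rx":0,"ry":0,"rz":0},{"grip":0,"dx":0,"dy":0,"dz":-0.7,"rx":0,"ry":0,"rz":0},{"grip":0,"dx":0,"dy":0,"dz":-0.5,"rx":0,"ry":0,"rz":0},{"grip":0,"dx":0,"dy":0,"dz":0,"rx":0,"ry":0,"rz":0}]'
python3 - <<'E'
from h import *
s=cams.snapshot('scene');save(s,'s5.png',1.5)
E
```

```text
time: 10.5
tool_pos: [0.4936, -0.1684, 0.3133]
ee_rot: [-3.13, 0.012, -3.015]
wrist_force: [-0.4, 0.7, -1.1]
width: 0.0155
```

View pics/s5.png

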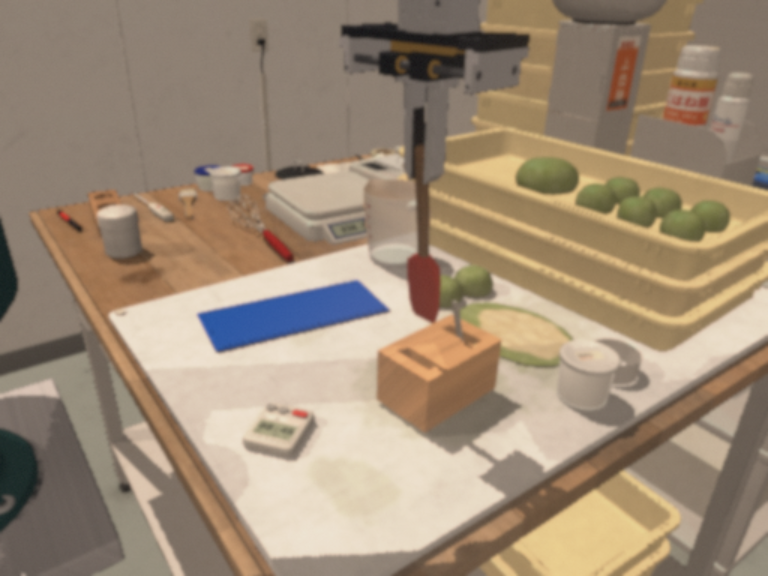

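```bash
python3 -m inch '[{"grip":0,"dx":0,"dy":0.5,"dz":0,"rx":0,"ry":0,"rz":0.5},{"grip":0,"dx":0,"dy":0.8,"dz":0,"rx":0,"ry":0,"rz":0.7},{"grip":0,"dx":0,"dy":0.8,"dz":0,"rx":0,"ry":0,"rz":0.7},{"grip":0,"dx":-0.3,"dy":0.8,"dz":0,"rx":0,"ry":0,"rz":0.7},{"grip":0,"dx":-0.3,"dy":0.8,"dz":0,"rx":0,"ry":0,"rz":0.45},{"grip":0,"dx":-0.3,"dy":0.8,"dz":0,"rx":0,"ry":0,"rz":0},{"grip":0,"dx":-0.3,"dy":0.8,"dz":0,"rx":0,"ry":0,"rz":0},{"grip":0,"dx":-0.3,"dy":0.8,"dz":0,"rx":0,"ry":0,"rz":0},{"grip":0,"dx":-0.3,"dy":0.8,"dz":0,"rx":0,"ry":0,"rz":0},{"grip":0,"dx":-0.3,"dy":0.8,"dz":0,"rx":0,"ry":0,"rz":0},{"grip":0,"dx":0,"dy":0.6,"dz":0,"rx":0,"ry":0,"rz":0},{"grip":0,"dx":0,"dy":0,"dz":0,"rx":0,"ry":0,"rz":0}]'
```

```text
time: 12.05
tool_pos: [0.5602, 0.038, 0.2977]
ee_rot: [-3.135, -0.012, 2.991]
wrist_force: [0.0, 0.0, -1.2]
width: 0.0159
```

```bash
python3 -m inch '[{"grip":0,"dx":-0.08,"dy":0.8,"dz":0.3,"rx":0,"ry":0,"rz":0},{"grip":0,"dx":-0.08,"dy":0.8,"dz":0.3,"rx":0,"ry":0,"rz":0},{"grip":0,"dx":-0.08,"dy":0.8,"dz":0.3,"rx":0,"ry":0,"rz":0},{"grip":0,"dx":-0.08,"dy":0.8,"dz":0.3,"rx":0,"ry":0,"rz":0},{"grip":0,"dx":0,"dy":0,"dz":0,"rx":0,"ry":0,"rz":0},{"grip":0,"dx":0,"dy":0,"dz":0,"rx":0,"ry":0,"rz":0}]'
python3 - <<'E'
from h import *
s=cams.snapshot('scene');save(s,'s6.png',1.5)
t=cams.snapshot('top');save(t,'t6.png',1.5)
o=robot.get_obs();print(o['tool_pos'],o['ee_rot'],o['wrist_force'])
E
```

```text
time: 12.8
tool_pos: [0.5805, 0.1211, 0.2641]
ee_rot: [-3.134, -0.013, 2.991]
wrist_force: [-0.4, 0.0, -1.3]
width: 0.0155
[0.58044688 0.12076886 0.26421884] [-3.13405325 -0.01265387  2.9906445 ] [-0.66552981 -0.38711471 -0.15550627]
```

View pics/s6.png

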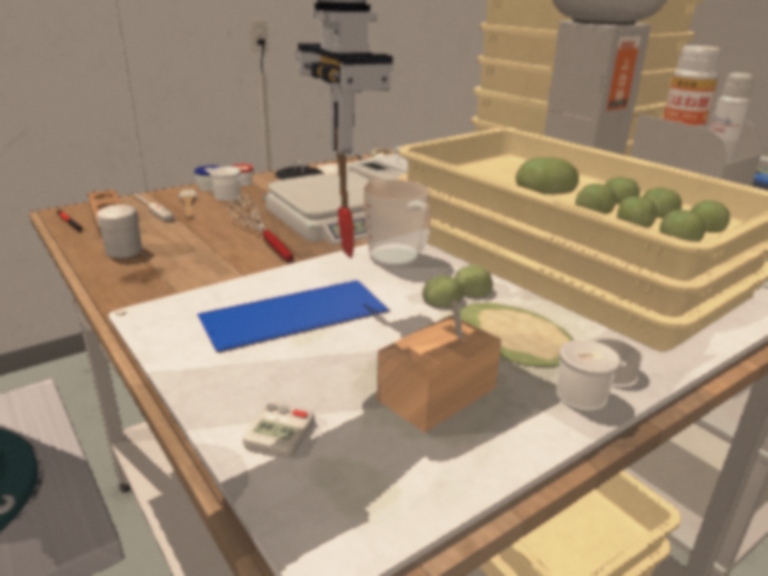

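View pics/t6.png

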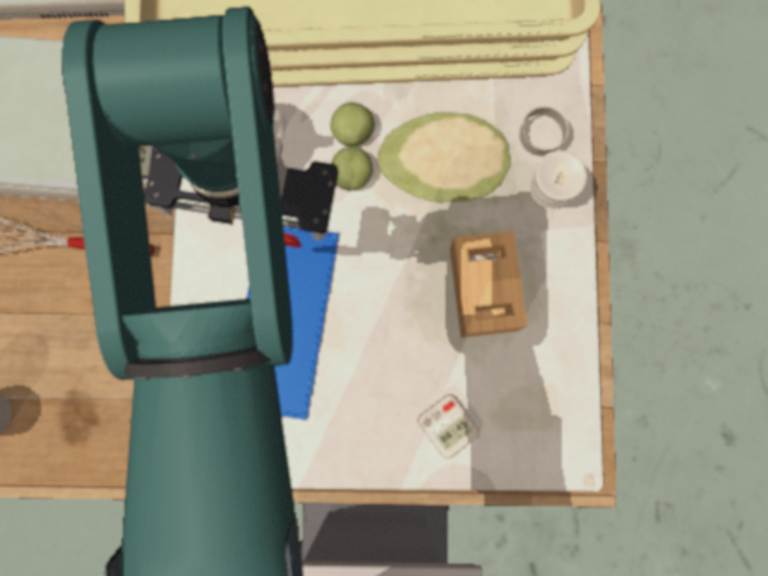

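```bash
python3 -m inch '[{"grip":0,"dx":0,"dy":0,"dz":0.6,"rx":0,"ry":0,"rz":0},{"grip":0,"dx":0,"dy":0,"dz":0.6,"rx":0,"ry":0,"rz":0},{"grip":0,"dx":0,"dy":0,"dz":0.6,"rx":0,"ry":0,"rz":0},{"grip":0,"dx":0,"dy":0,"dz":0.6,"rx":0,"ry":0,"rz":0},{"grip":0,"dx":0,"dy":0,"dz":0,"rx":0,"ry":0,"rz":0},{"grip":0,"dx":0,"dy":0,"dz":0,"rx":0,"ry":0,"rz":0}]'
python3 - <<'E'
from h import *
s=cams.snapshot('scene')
o=robot.get_obs();print(o['tool_pos'],o['ee_rot'],o['wrist_force'])
cv2.imwrite('pics/s7.png',cv2.resize(s['frame'][60:240,130:290,::-1],None,fx=3.3,fy=3.3,interpolation=cv2.INTER_CUBIC))
for X in((.596,.116,.005),(.590,.117,.02),(.6355,.1105,.005)):print((proj(s,X)-[130,60])*3.3)
E
```

```text
time: 13.65
tool_pos: [0.5789, 0.1186, 0.1991]
ee_rot: [-3.133, -0.014, 2.988]
wrist_force: [-1.3, -0.5, -0.8]
width: 0.0159
[0.57886345 0.11862006 0.19898601] [-3.13313915 -0.0144942   2.98795913] [-0.33212729  0.01666038 -0.22180157]
[344.47959701 456.33345691]
[336.99902895 440.09296066]
[391.86302289 445.75011701]
```

View pics/s7.png

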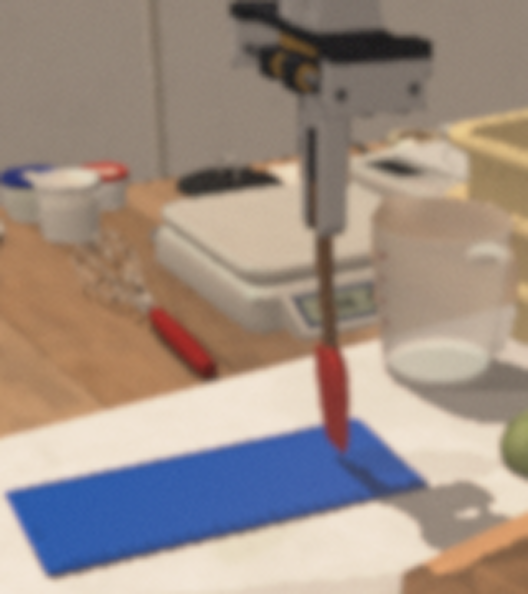

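```bash
python3 -m inch '[{"grip":0,"dx":0,"dy":0,"dz":0.2,"rx":0,"ry":0,"rz":0},{"grip":0,"dx":0,"dy":0,"dz":0.15,"rx":0,"ry":0,"rz":0},{"grip":0,"dx":0,"dy":0,"dz":0,"rx":0,"ry":0,"rz":0}]'
python3 -m inch '[{"grip":0,"dx":0,"dy":0,"dz":0.15,"rx":0,"ry":0,"rz":0},{"grip":0,"dx":0,"dy":0,"dz":0,"rx":0,"ry":0,"rz":0}]'
```

```text
time: 14.08
tool_pos: [0.5794, 0.1187, 0.1911]
ee_rot: [-3.134, -0.012, 2.988]
wrist_force: [-0.2, 0.1, -1.3]
width: 0.0158
time: 14.32
tool_pos: [0.5794, 0.1188, 0.1872]
ee_rot: [-3.134, -0.012, 2.988]
wrist_force: [0.7, 0.1, -0.8]
width: 0.0152
```

```bash
python3 -m inch '[{"grip":0,"dx":0,"dy":0,"dz":0.15,"rx":0,"ry":0,"rz":0},{"grip":0,"dx":0,"dy":0,"dz":0,"rx":0,"ry":0,"rz":0}]'
python3 -m inch '[{"grip":0,"dx":0,"dy":0,"dz":0.15,"rx":0,"ry":0,"rz":0},{"grip":0,"dx":0,"dy":0,"dz":0,"rx":0,"ry":0,"rz":0}]'
```

```text
time: 14.58
tool_pos: [0.5803, 0.1189, 0.1859]
ee_rot: [-3.135, -0.008, 2.988]
wrist_force: [0.6, -0.6, -0.9]
width: 0.0159
time: 14.82
tool_pos: [0.5812, 0.119, 0.186]
ee_rot: [-3.136, -0.003, 2.988]
wrist_force: [0.2, 0.1, -0.3]
width: 0.0158
```

```bash
python3 - <<'E'
from h import *
s=cams.snapshot('scene')
for i in range(3):
  o=robot.get_obs();print(o['tool_pos'],o['ee_rot'],o['wrist_force'],o['wrist_torque'])
cv2.imwrite('pics/s8.png',cv2.resize(s['frame'][60:240,130:290,::-1],None,fx=3.3,fy=3.3,interpolation=cv2.INTER_CUBIC))
E
```

```text
[0.58123244 0.11896619 0.18585731] [-3.13646518e+00 -2.80059492e-03  2.98818824e+00] [ 0.21007458 -0.41932204 -1.12218971] [ 0.11198273  0.03324576 -0.01398937]
[0.58123244 0.11896619 0.18585731] [-3.13646518e+00 -2.80059492e-03  2.98818824e+00] [ 0.21007458 -0.41932204 -1.12218971] [ 0.11198273  0.03324576 -0.01398937]
[0.58123244 0.11896619 0.18585731] [-3.13646518e+00 -2.80059492e-03  2.98818824e+00] [ 0.21007458 -0.41932204 -1.12218971] [ 0.11198273  0.03324576 -0.01398937]
```

View pics/s8.png

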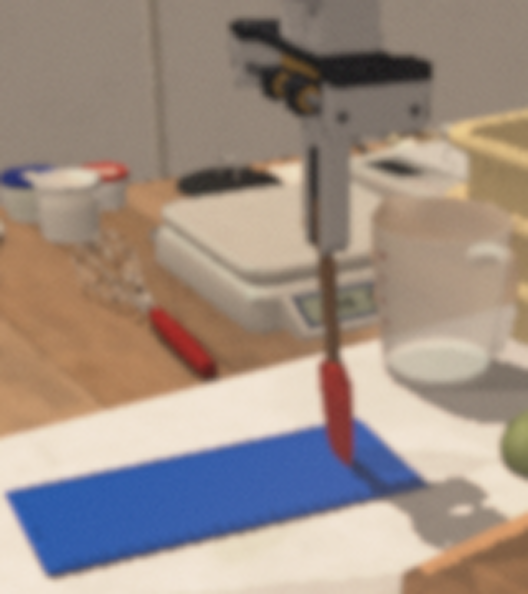

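```bash
python3 -m inch '[{"grip":0,"dx":0,"dy":0,"dz":0.25,"rx":0,"ry":0,"rz":0},{"grip":0,"dx":0,"dy":0,"dz":0.25,"rx":0,"ry":0,"rz":0}]'
```

```text
time: 15.12
tool_pos: [0.5841, 0.1188, 0.1849]
ee_rot: [-3.139, 0.012, 2.988]
wrist_force: [-3.1, -1.2, 19.8]
width: 0.0154
```

```bash
python3 -m inch '[{"grip":0,"dx":0.64,"dy":0,"dz":0.12,"rx":0,"ry":0.1,"rz":0},{"grip":0,"dx":0.635,"dy":0,"dz":0.2,"rx":0,"ry":0,"rz":0},{"grip":0,"dx":0.62,"dy":0,"dz":0.25,"rx":0,"ry":0,"rz":0},{"grip":0,"dx":0.6,"dy":0,"dz":0.3,"rx":0,"ry":0,"rz":0}]'
python3 - <<'E'
from h import *
s=cams.snapshot('scene')
o=robot.get_obs();print(o['tool_pos'],o['ee_rot'],o['wrist_force'])
cv2.imwrite('pics/s9.png',cv2.resize(s['frame'][60:240,130:290,::-1],None,fx=3.3,fy=3.3,interpolation=cv2.INTER_CUBIC))
E
```

```text
time: 15.62
tool_pos: [0.532, 0.1268, 0.1758]
ee_rot: [3.14, 0.039, 2.986]
wrist_force: [-1.3, -1.0, 12.5]
width: 0.0156
[0.53004521 0.12712799 0.17505592] [3.14069599 0.03593522 2.98617159] [-3.66590971 -1.46856381 12.18319874]
```

View pics/s9.png

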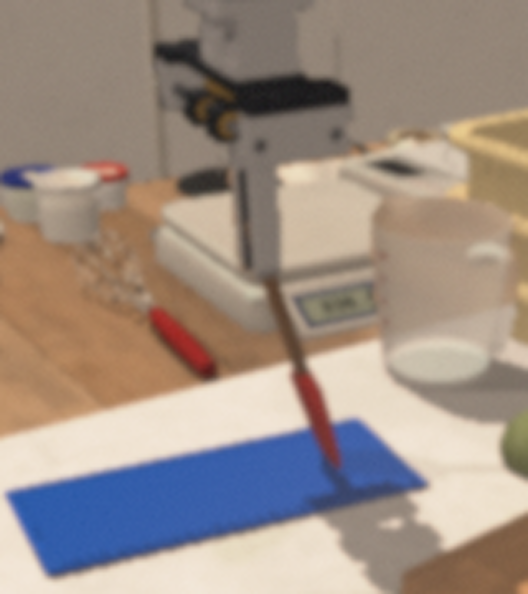

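```bash
python3 -m inch '[{"grip":0,"dx":0.6,"dy":0,"dz":0.27,"rx":0,"ry":0.2,"rz":0},{"grip":0,"dx":0.58,"dy":0,"dz":0.34,"rx":0,"ry":0.1,"rz":0},{"grip":0,"dx":0.55,"dy":0,"dz":0.4,"rx":0,"ry":0.1,"rz":0},{"grip":0,"dx":0.52,"dy":0,"dz":0.45,"rx":0,"ry":0,"rz":0}]'
python3 - <<'E'
from h import *
s=cams.snapshot('scene')
o=robot.get_obs();print(o['tool_pos'],o['ee_rot'],o['wrist_force'])
cv2.imwrite('pics/s10.png',cv2.resize(s['frame'][60:240,130:290,::-1],None,fx=3.3,fy=3.3,interpolation=cv2.INTER_CUBIC))
E
```

```text
time: 16.18
tool_pos: [0.4783, 0.1353, 0.1472]
ee_rot: [3.138, 0.02, 2.985]
wrist_force: [-4.5, -0.3, 9.2]
width: 0.0157
[0.4760187  0.13555472 0.14540833] [3.13916785 0.01556164 2.98568134] [-6.39665003  0.84005994  9.46160025]
```

View pics/s10.png

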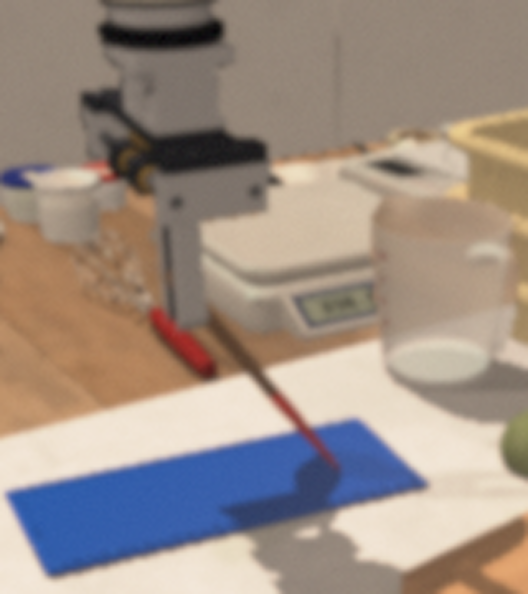

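```bash
python3 -m inch '[{"grip":0,"dx":0.49,"dy":0,"dz":0.46,"rx":0,"ry":0.1,"rz":0},{"grip":0,"dx":0.45,"dy":0,"dz":0.51,"rx":0,"ry":0.1,"rz":0},{"grip":0,"dx":0.41,"dy":0,"dz":0.55,"rx":0,"ry":0,"rz":0},{"grip":0,"dx":0.36,"dy":0,"dz":0.58,"rx":0,"ry":0,"rz":0}]'
python3 - <<'E'
from h import *
s=cams.snapshot('scene')
o=robot.get_obs();print(o['tool_pos'],o['ee_rot'],o['wrist_force'])
cv2.imwrite('pics/s11.png',cv2.resize(s['frame'][60:240,130:290,::-1],None,fx=3.3,fy=3.3,interpolation=cv2.INTER_CUBIC))
E
```

```text
time: 16.73
tool_pos: [0.431, 0.1429, 0.0952]
ee_rot: [3.138, -0.002, 2.986]
wrist_force: [-1.9, -0.5, 3.0]
width: 0.0156
[0.42893169 0.14277286 0.09272208] [ 3.13979717 -0.0062715   2.9862237 ] [-1.91291686 -0.28221062  0.87599926]
```

View pics/s11.png

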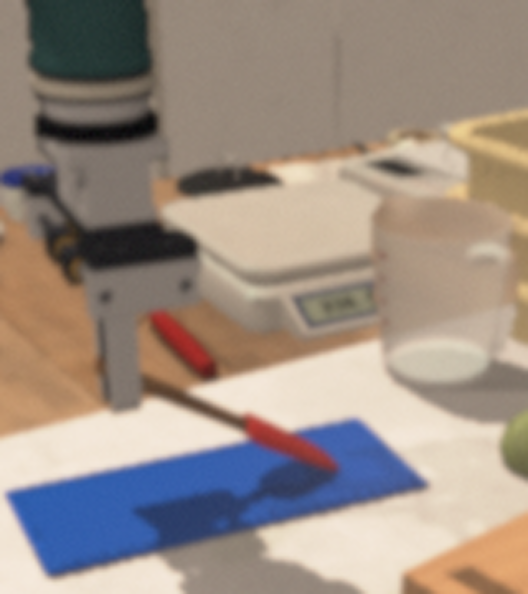

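```bash
python3 -m inch '[{"grip":0,"dx":0.28,"dy":0,"dz":0.65,"rx":0,"ry":0,"rz":0},{"grip":0,"dx":0.22,"dy":0,"dz":0.68,"rx":0,"ry":0,"rz":0},{"grip":0,"dx":0.15,"dy":0,"dz":0.68,"rx":0,"ry":0,"rz":0}]'
python3 - <<'E'
from h import *
s=cams.snapshot('scene')
o=robot.get_obs();print(o['tool_pos'],o['ee_rot'],o['wrist_force'])
cv2.imwrite('pics/s12.png',cv2.resize(s['frame'][60:240,130:290,::-1],None,fx=3.3,fy=3.3,interpolation=cv2.INTER_CUBIC))
E
```

```text
time: 17.15
tool_pos: [0.412, 0.1459, 0.0414]
ee_rot: [3.139, -0.006, 2.986]
wrist_force: [-0.9, -0.2, 1.6]
width: 0.0161
[0.4101484  0.14544339 0.03887152] [ 3.14064912 -0.00949565  2.98661805] [ 0.43854098 -0.45796198  0.04232653]
```

View pics/s12.png

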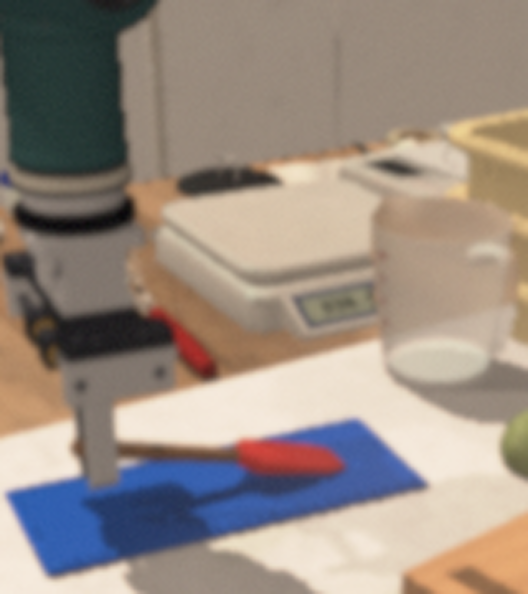

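```bash
python3 -m inch '[{"grip":0,"dx":0.05,"dy":0,"dz":0.3,"rx":0,"ry":0,"rz":0},{"grip":0,"dx":0.02,"dy":0,"dz":0.2,"rx":0,"ry":0,"rz":0},{"grip":0,"dx":0,"dy":0,"dz":0,"rx":0,"ry":0,"rz":0}]'
```

```text
time: 17.58
tool_pos: [0.4085, 0.1458, 0.0255]
ee_rot: [3.141, -0.01, 2.987]
wrist_force: [-0.4, 0.9, 0.6]
width: 0.0157
```

```bash
python3 -m inch '[{"grip":0,"dx":0,"dy":0,"dz":0.12,"rx":0,"ry":0,"rz":0},{"grip":0,"dx":0,"dy":0,"dz":0.07,"rx":0,"ry":0,"rz":0},{"grip":0,"dx":0,"dy":0,"dz":0.03,"rx":0,"ry":0,"rz":0}]'
python3 - <<'E'
from h import *
s=cams.snapshot('scene')
o=robot.get_obs();print(o['tool_pos'],o['ee_rot'],o['wrist_force'])
cv2.imwrite('pics/s13.png',cv2.resize(s['frame'][60:240,130:290,::-1],None,fx=3.3,fy=3.3,interpolation=cv2.INTER_CUBIC))
E
```

```text
time: 17.95
tool_pos: [0.409, 0.146, 0.0205]
ee_rot: [3.14, -0.009, 2.986]
wrist_force: [-1.6, 1.4, 1.7]
width: 0.0154
[0.4089331  0.14593593 0.02038719] [ 3.14014455 -0.00901262  2.98650322] [-1.23687089  0.86242467  1.84395872]
```

View pics/s13.png

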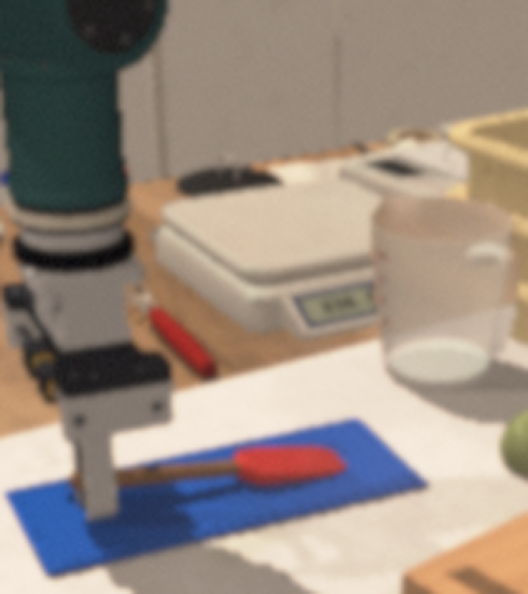

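```bash
python3 -m inch '[{"grip":0.4,"dx":0,"dy":0,"dz":0,"rx":0,"ry":0,"rz":0},{"grip":0.4,"dx":0,"dy":0,"dz":0,"rx":0,"ry":0,"rz":0},{"grip":0.4,"dx":0,"dy":0,"dz":0,"rx":0,"ry":0,"rz":0},{"grip":0.4,"dx":0,"dy":0,"dz":0,"rx":0,"ry":0,"rz":0},{"grip":0.4,"dx":0,"dy":0,"dz":-0.3,"rx":0,"ry":0,"rz":0},{"grip":0.4,"dx":0,"dy":0,"dz":-0.7,"rx":0,"ry":0,"rz":0},{"grip":0.4,"dx":0,"dy":0,"dz":-0.8,"rx":0,"ry":0,"rz":0},{"grip":0.4,"dx":0.5,"dy":0,"dz":-0.8,"rx":0,"ry":0,"rz":0},{"grip":0.4,"dx":0.8,"dy":0,"dz":-0.8,"rx":0,"ry":0,"rz":0},{"grip":0.4,"dx":0,"dy":0,"dz":-0.8,"rx":0,"ry":0,"rz":0},{"grip":0.4,"dx":0,"dy":0,"dz":0,"rx":0,"ry":0,"rz":0}]'
python3 - <<'E'
from h import *
s=cams.snapshot('scene');t=cams.snapshot('top')
save(s,'s14.png',1.5);save(t,'t14.png',1.5)
r=spotter.place_of(s,'spatula')[0];print(r['score'],atz(s,r['pixel'],.010))
m=spotter.regions_of(s,'spatula')[0];print(m['score'],m['extent'])
a=np.argwhere(m['pixels'])[:,::-1]
P=np.array([atz(s,q,.010)[:2] for q in a])
c=np.array([.4965,.1305]);an=np.radians(-8);M=np.array([[np.cos(an),np.sin(an)],[-np.sin(an),np.cos(an)]])
Q=(P-c)@M.T;print('in mat',Q.min(0),Q.max(0),(Q.min(0)+Q.max(0))/2)
# axis from handle/blade
e=np.linalg.svd(Q-Q.mean(0),full_matrices=False)[2][0];print(np.degrees(np.arctan2(e[1],e[0])))
for r in spotter.place_of(s,'spoon')[:1]:print('spoon',r)
E
```

```text
time: 19.38
tool_pos: [0.3777, 0.1508, 0.1318]
ee_rot: [3.139, -0.006, 2.986]
wrist_force: [-0.6, -0.0, 0.1]
width: 0.0379
0.63 [0.48942223 0.12877323 0.01      ]
0.77 [153.0, 193.3, 235.1, 216.9]
in mat [-0.10847136 -0.02865802] [0.09191241 0.02497278] [-0.00827948 -0.00184262]
179.26651825296832
spoon {'pixel': [301.8, 226.2], 'score': 0.52}
```

View pics/s14.png

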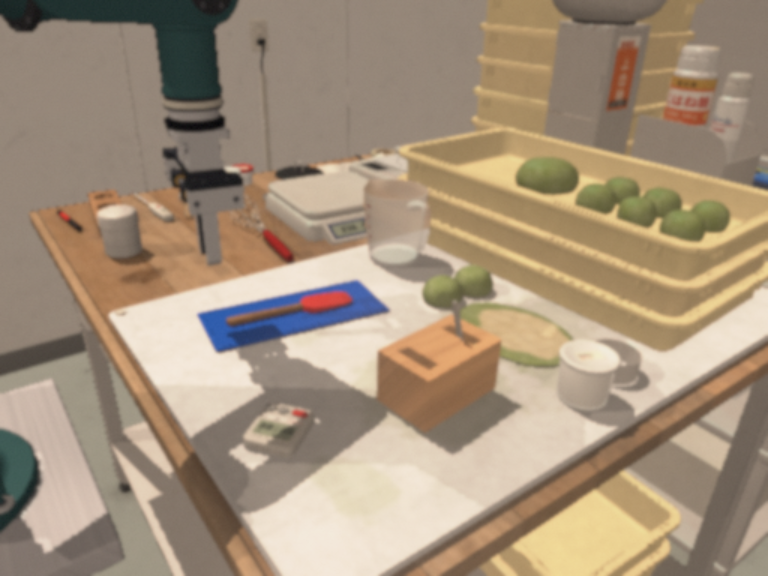

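View pics/t14.png

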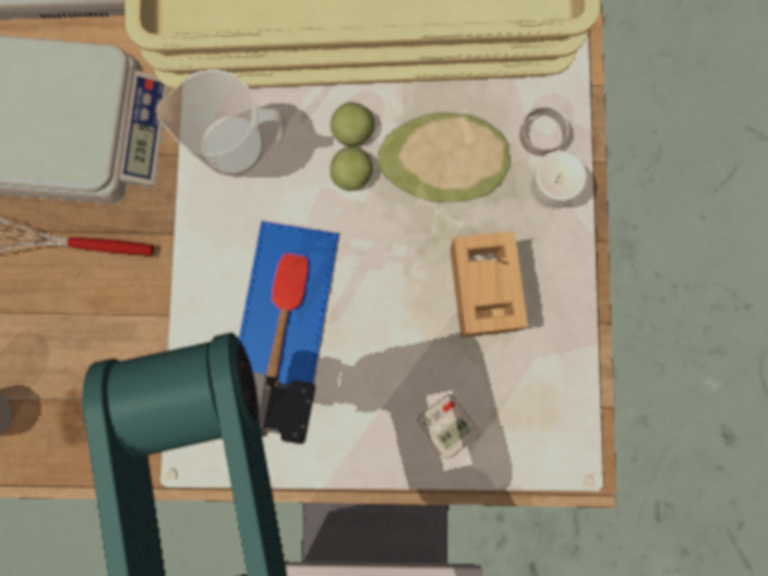

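The spatula lies flat and central on the mat, between pixels (230,320) and (352,300) in the scene picture. The spoon is still in its slot at (458,318), and the gripper is clear.

```bash
python3 -c "
from bench import robot
print(robot.close_job())"
```

```text
the job is handed in; nothing more can be done
None
```

The red spatula is lying flat on the blue mat, lengthwise and wholly on it, and the job was handed in at about 19.5 s; no verdict was reported.

I gripped the handle across its width, lifted the spatula out of the stand and stood its blade end on the mat. The wrist force read about 20 N there. I then carried the handle back and down in an arc so that it turned in the fingers, and opened them at about 5 degrees from flat.

**Final position:** from the scene camera, the spatula's middle is about 8 mm along and 2 mm across from the mat's middle. Its axis is within about 1 degree of the mat's length.

**Spoon and gripper:** both last pictures show the spoon still standing in its slot, with the gripper up and clear of everything. I did not measure the spoon's final position.

**Less certain:**
- The wrist force fell to about 0–2 N near the end of the lean, close to the noise. That the end stayed pressed on the mat there rests on the spatula visibly turning in the fingers.
- I never measured the tilt at release; the 5 degrees is worked out from the tool height.

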